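Bolt the specimen case shut

ROBOT

A 6-joint arm with a two-finger parallel gripper is mounted at the origin on the work surface. World frame = base frame: x ahead of the robot, y to its left, z up, the work surface at z = 0. Lengths are in mm, angles in degrees, forces in N, time in s.
With the tool pointing down it reaches from about 300 to 850 mm from the base axis. Payload 4.2 kg.
Tool frame: the origin (TCP) lies between the finger pads; the fingertips stand 22 mm ahead of it and the grasp point (between the pads) lies 3 mm ahead of it; z points along the fingers, y is the direction in which the jaws open and shut (so a half turn about z gives the same grasp; the last joint's range is limited). The gripper opens to 91 mm and grips with 3 to 60 N. Pads are 32 mm wide; open, the fingers measure 118 mm over their backs; the gripper's body (76 mm by 178 mm) begins 60 mm behind the grasp point.
Start: joints at [63.827, 18.312, 89.639, -0, 72.044, -1.146], TCP at [243.254, 521.029, 208.776] pointing down, gripper open.
Joint ranges: [-177.97, 177.97], [-48.28, 115.42], [12.27, 149.76], [-77.06, 257.06], [2.81, 150.46], [-146.56, 146.56]. Speed limits (degrees/s): [147.25, 147.25, 180, 180, 180, 180].

INTERFACE

Orientations are given as [roll, pitch, yaw] about the fixed x, y, z axes, in that order (R = Rz(yaw) Ry(pitch) Rx(roll)).
In Python, from workcell import * gives the robot as it stands.
- The arm moves only by the shell command python3 -m jog 'ROWS' [OPENING] [FORCE]. ROWS is text: rows parted by semicolons, each of 6 numbers parted by spaces: the shift along the tool's x, y, z in units of 0.5 m (1.0 is 0.5 m), then the turn, a rotation vector about the tool's x, y, z in units of pi/2 rad (1.0 is pi/2 rad). A call has 1 to 20 rows; each row is the pose to reach, as a shift and turn from the pose measured when the call began, along the tool's axes at that moment; what a row does not reach only later rows make up. A row lasts 1/12 s, in which the tool goes at most 41.7 mm and 7.16 degrees, less where a joint would pass 70% of its speed; a pose out of reach is approached as far as the arm can. A call with a number of a shift or a turn outside -1 to 1 is refused whole. A call with a gripper value outside its range is refused whole. OPENING is the opening, from -1 (shut) to 1 (fully open), set as the call begins (- or left out, the last holds). The fingers move at their own pace and stop on an object; FORCE is the grip in N (left out, the last holds). Time passes only in rows, so rows that repeat a pose let the fingers close. It gives the time, the measured TCP pose, the force and the opening at its end, in the units of the state.
- state(): the state, without advancing time (a new reading comes with each control period).
- grab_frame(name): name is "side" or "top" or "wrist"; returns the picture (480x640x3 uint8, red, green, blue); there is no depth.
- calibration(name): a dict with "mtx" (3x3 intrinsics, pixels), "distortion" ([k1, k2, p1, p2, k3] as OpenCV has them; the pictures are not rectified), "rvec" (rotation vector, rad) and "tvec" (3), from world to camera coordinates, as OpenCV has them. Camera axes: x right, y down, z forward; pixel columns grow to the right and rows downward; lengths in mm; the calibration is good to about 2 mm. A picture is of the moment at which its call begins: read the wrist's pose just before it. calibration takes no time and is no camera call; for the wrist camera it gives the pose at the moment of the call.
- job_done(): hands the job in, once; it reports no verdict.
Trained networks look in the newest picture that a camera, given by its name, has taken for a name from the list of things; names that differ only in an ending like _2 or _b are one class to them, and where a whole thing is asked for, a point or a joint stands for the part that bears it (a point fixed in the world has none). Each returns a list of dicts, best first, with "confidence" (0 to 1); they miss things now and then, are a little off and sometimes report something else, mostly with a low value. They report only what shows in the picture. A call takes as long as a camera call.
- spot_in(query, camera): "rect" ([left, top, right, bottom] in pixels, round what is visible of it).
- tip_of(query, camera): "location" ([column, row] in pixels: a listed point, or the origin of a listed thing).
The state is a dict: "time_s": time; "qpos": joint angles; "qvel": joint speeds; "effort": joint torques, N m; "ee_pos": TCP position; "ee_rot": TCP orientation; "force": force on the tool from outside, world axes, zero at the start; "torque": the same for the moment, N m; "gripper_width": finger opening in mm.
Only numpy, scipy, OpenCV 4.12 (cv2) and the standard library are available. Lean on these libraries where they do the work, as an engineer would, in place of code of your own. Each camera call takes 0.05 s, during which the arm holds its last target. There are 200 camera calls.

TASK

Bolt the specimen case shut: its glazed hatch stands proud on a springy seal, so hold the barrel bolt by its knob, press the hatch down with it just far enough for the bolt to slip into the keeper on the side rail, and slide the bolt fully home. Then turn the handle down towards the front (the robot's side) into its notch and let go, so that the hatch stays bolted. Feel for the keeper instead of ramming the bolt or crushing the hatch down, and leave the tin, bottle, hand lens and calipers where they are.

Things in the scene. Friction and masses are not known exactly. Their poses are not given: they have to be found in the camera images.
- case: Dark wooden specimen case with a glazed hatch in its top, 320 x 260 x 80 mm, fixed to the desk. Origin: centre of its underside. x runs from the front (robot side) to the hinges, y to the left, z up. The hatch hinges about a line along y, 135 mm behind the centre at height 80; its front edge is 134 mm in front of the centre. The left rail (along x) carries the bolt's keeper.
- keeper_foot (a point): Point on the left rail's top, on the bolt's line, below the middle of the keeper's face that meets the bolt. The keeper is a brass block reaching 20 mm from here to the case's +y, 30 mm wide, with a hole 16 mm wide, 13.5 mm high, through it along y. The hole's centre is anywhere from 9.5 to 21 mm above this point, different at each start and not measured: find it by feel.
- barrel: Brass barrel, 22 mm in diameter, on an 80 x 36 mm plate on the hatch, moving with it. Origin: on the bolt's axis where the stem stands at throw 0, 230 mm in front of the hinge line, 16 mm above the hatch's top (and the case's, when flush). Its x is the case's -y, its y the case's x, z up. Slot on top; at its left end an 8.5 mm wide notch opens down the front side. Stem on barrel over 45 N: damage.
- bolt: Steel rod, 12 mm in diameter, square-cut end, with a 7 mm stem and ball knob; it slides (about 1.5 N) and turns in the barrel. Origin: on its axis at the stem's foot; its end is 54 mm to -x; z runs along the stem. Too high or too low for the keeper's hole (play 0.75 mm up and down, 2 mm sideways) it butts on the keeper: over 15 N (22 N once in) is damage. Once in, it holds the hatch.
- knob (a point): Centre of the brass ball knob, 16 mm in diameter, 36 mm from the bolt's axis; straight above the axis at turn 0. It can be gripped along the bolt's axis from above.
- throw (a joint): How far the bolt is slid out, m, towards the case's +y (left). Starts at 0 to 0.008; about 0.012 touching the keeper's face; 0.030 fully home (stem stopped by the slot's left end). The handle can be turned only from 0.0287 on. It slides against about 1.5 N with an inertia of about 1.3 kg, so bring it up to the keeper slowly.
- turn (a joint): Turn of the handle about the bolt's axis, rad: 0 knob up, 1.40 down in the notch at the front (knob towards the case's -x, 22 mm above the hatch). It stays where it is left; turning needs 1 to 2 N at the knob. In the slot it has about 0.15 rad of play either way.
- hatch (a joint): Lift of the hatch about its hinges, rad: 0 flush with the case's top, positive up; the bolt moves 2.3 mm up or down per 0.01 rad. The seal holds it at about 0.030 to 0.037; it springs with 45 N m/rad (about 0.85 N per mm pressed at the knob) and goes on yielding below flush; pressed below -0.037 (8.5 mm under flush) it is damaged.
- tin: Bystander: dented round aluminium collecting tin with a lid, 77 mm in diameter, 62 mm high, standing left of the case. Origin: centre of its underside.
- bottle: Bystander: amber bottle with a glass stopper, 60 mm in diameter, 122 mm high, standing left of the case. Origin: centre of its underside.
- lens: Bystander: hand lens lying right of the case, brass rim 67 mm in diameter, bone handle 102 mm long to -x. Origin: under the centre of the glass.
- calipers: Bystander: open brass calipers lying right of the case, 105 mm long, 7 mm thick. Origin: under their joint, legs to +x.

How it is judged:
By the outcome, as a careful person would: the job done as asked, in the order asked, and still so for the second after the job is handed in, with the robot touching nothing.
It also fails if it takes over 72 s, if anything falls off the work surface, if the arm or the gripper's body presses on something with over 40 N, if the wrist force passes 120 N, or if a joint passes its speed limit or range.

## Working session

There is one attempt and no reset: what is moved stays moved. The work goes in short steps, Python scripts to look and compute and a shell command to move; the robot and the scene stay as the last step left them, time stands still between calls to the robot, and variables do not carry over. Pictures are saved under pics/ and viewed, about 8 in all and at most 12, crops included, and the job is handed in when it is done.

```bash
mkdir -p pics; ls; cat > h.py <<'E'
from workcell import *
import numpy as np, cv2
from scipy.spatial.transform import Rotation as R
def ray(cam,px):
    c=calibration(cam);K=np.array(c["mtx"]);d=np.array(c["distortion"])
    u=cv2.undistortPoints(np.array([[px]],float),K,d)[0,0]
    Rm=cv2.Rodrigues(np.array(c["rvec"],float))[0];t=np.array(c["tvec"],float).ravel()
    return -Rm.T@t, Rm.T@np.array([u[0],u[1],1.])
def onz(cam,px,z):
    o,v=ray(cam,px);return o+v*(z-o[2])/v[2]
def tri(obs):
    A=np.zeros((3,3));b=np.zeros(3)
    for o,v in obs:
        v=v/np.linalg.norm(v);P=np.eye(3)-np.outer(v,v);A+=P;b+=P@o
    return np.linalg.solve(A,b)
E
python3 - <<'E'
from h import *
for c in ("top","side","wrist"):
    cv2.imwrite(f"pics/{c}0.png",grab_frame(c)[:,:,::-1])
    for q in ("keeper_foot","knob","barrel","bolt","case","tin","bottle"):
        r=tip_of(q,c); print(c,q,[(np.round(x["location"]),round(x["confidence"],2)) for x in r[:2]])
s=state();print(s["ee_pos"],s["ee_rot"],s["force"],s["time_s"],s["gripper_width"])
E
```

```text
pics
top keeper_foot [(array([331., 292.]), 0.82)]
top knob [(array([368., 284.]), 0.53)]
top barrel [(array([368., 284.]), 0.83), (array([474., 242.]), 0.32)]
top bolt []
top case []
top tin [(array([273., 272.]), 0.8)]
top bottle [(array([270., 226.]), 0.89)]
side keeper_foot [(array([271., 283.]), 0.87)]
side knob [(array([291., 271.]), 0.64)]
side barrel [(array([294., 292.]), 0.98)]
side bolt [(array([287., 287.]), 0.62)]
side case []
side tin [(array([268., 278.]), 0.63)]
side bottle [(array([298., 258.]), 0.61)]
wrist keeper_foot []
wrist knob []
wrist barrel []
wrist bolt []
wrist case []
wrist tin []
wrist bottle []
[243.24337517 521.03825407 208.76293373] [1.7999578e+02 1.9026491e-04 1.5497526e+02] [-0.70792884 -0.02545973  0.08702872] 1.2 90.90070053707112
```

```bash
python3 - <<'E'
from h import *
a=cv2.imread("pics/top0.png");b=cv2.imread("pics/side0.png")
cv2.imwrite("pics/m.png",np.vstack([cv2.resize(a[180:380,220:540],(800,500))[:300*5//3],])) 
cv2.imwrite("pics/m2.png",cv2.resize(b[200:400,200:460],(780,600),interpolation=cv2.INTER_CUBIC))
P=lambda *l:[(c,p) for c,p in l]
for n,t,s in (("keeper",(331,292),(271,283)),("knob",(368,284),(291,271)),("barrel",(368,284),(294,292))):
    o=[ray("top",t),ray("side",s)];X=tri(o);print(n,X.round(1),[np.linalg.norm(np.cross(X-q,v/np.linalg.norm(v))).round(1) for q,v in o])
for z in (80,105,141):print(onz("top",(368,284),z).round(1),onz("top",(331,292),z).round(1))
print(onz("top",(273,272),0),onz("top",(270,226),0))
for c in("top","side"):print(c,ray(c,(320,240)))
E
```

```text
keeper [565.1  39.9  78.5] [np.float64(0.2), np.float64(0.2)]
knob [575.9 -21.1 145.4] [np.float64(2.0), np.float64(2.0)]
barrel [578.7 -24.8  95.7] [np.float64(1.3), np.float64(1.3)]
[578.5 -25.4  80. ] [565.1  39.9  80. ]
[576.9 -23.5 105. ] [563.8  39.9 105. ]
[574.4 -20.7 141. ] [562.  40. 141.]
[609.03839998 151.91013122   0.        ] [700.03963534 158.34959226   0.        ]
top (array([520.80905733,  41.57132905, 935.262761  ]), array([ 0.1584223 ,  0.01948541, -0.98727611]))
side (array([ 255.2710062 , -610.80254431,  692.73124675]), array([ 0.44638535,  0.68068613, -0.58140203]))
```

View pics/m.png

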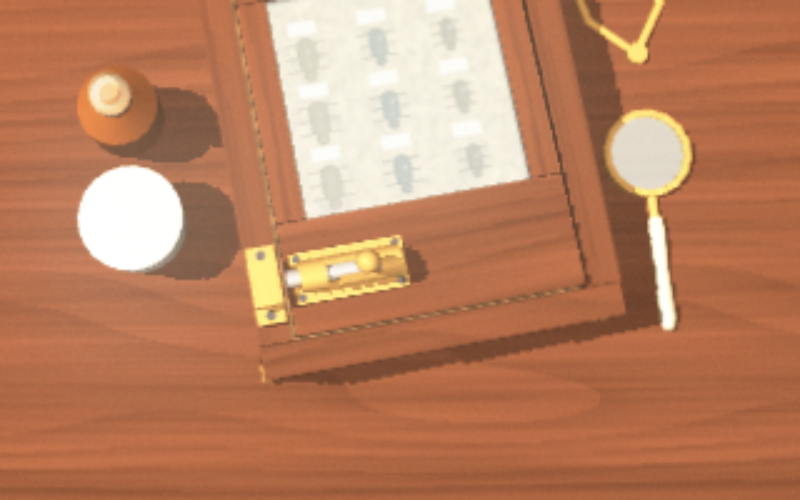

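View pics/m2.png

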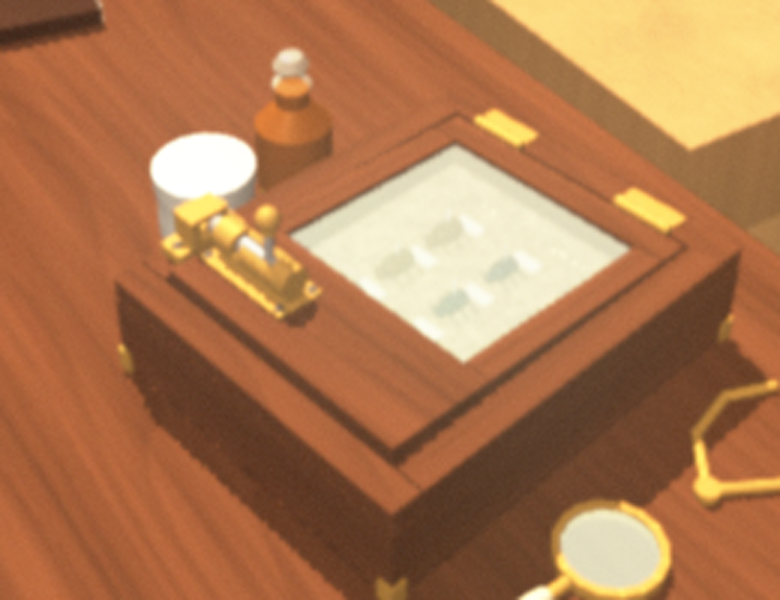

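```bash
cat >> h.py <<'E'
def rows(p,yaw=None):
    s=state();Rt=R.from_euler("xyz",s["ee_rot"],degrees=True)
    d=Rt.inv().apply(np.array(p)-s["ee_pos"])/500
    T=R.from_euler("xyz",[180,0,yaw],degrees=True) if yaw is not None else Rt
    w=(Rt.inv()*T).as_rotvec()/(np.pi/2)
    print("row",d.round(4),w.round(4))
E
python3 - <<'E'
from h import *
f=lambda u,v,z:onz("top",(220+u/2.5,180+v/2.5),z)[:2]
def ang(a,b):d=b-a;return np.degrees(np.arctan2(d[1],d[0]))
print("y dir: hatch front",ang(f(585,287,88),f(290,338,88)),"case front",ang(f(625,313,80),f(262,347,80)))
print("x dir: left rail",ang(f(262,347,80),f(205,0,80)),"right hatch gap",ang(f(585,287,80),f(527,0,80)))
print("plate",ang(f(408,283,88),f(300,305,88)),ang(f(400,236,88),f(290,256,88)))
print("keeper-barrel", ang(np.array([578,-24]),np.array([565,39.9])))
yaw=10.5
# tool y at angle 90+yaw: tool yaw = 180+yaw
rows([575.5,-22,235],180+yaw)
E
```

```text
y dir: hatch front 99.04065643163264 case front 94.6036420372206
x dir: left rail 8.854320923229196 right hatch gap 8.736328301417629
plate 100.86146097983544 99.68623758251103
keeper-barrel 101.4994817297665
row [-1.0616 -0.703  -0.0525] [ 0.      0.     -0.3947]
```

```bash
R1="-1 -0.66 -0.0525 0 0 -0.378"; python3 -m jog '-1 -0.66 -0.0525 0 0 -0.378;-1 -0.66 -0.0525 0 0 -0.378;-1 -0.66 -0.0525 0 0 -0.378;-1 -0.66 -0.0525 0 0 -0.378;-1 -0.66 -0.0525 0 0 -0.378;-1 -0.66 -0.0525 0 0 -0.378;-1 -0.66 -0.0525 0 0 -0.378;-1 -0.66 -0.0525 0 0 -0.378;-1 -0.66 -0.0525 0 0 -0.378;-1 -0.66 -0.0525 0 0 -0.378;-1 -0.66 -0.0525 0 0 -0.378;-1 -0.66 -0.0525 0 0 -0.378;-1 -0.66 -0.0525 0 0 -0.378;-1 -0.66 -0.0525 0 0 -0.378;-1 -0.66 -0.0525 0 0 -0.378;-1 -0.66 -0.0525 0 0 -0.378;-1 -0.66 -0.0525 0 0 -0.378;-1 -0.66 -0.0525 0 0 -0.378' -0.3 15
python3 - <<'E'
from h import *
cv2.imwrite("pics/w1.png",grab_frame("wrist")[:,:,::-1])
for q in ("keeper_foot","knob","barrel","bolt"):
    r=tip_of(q,"wrist"); print(q,[(np.round(x["location"],1),round(x["confidence"],2),*[onz("wrist",x["location"],z).round(1) for z in (80,105,141)]) for x in r[:2]])
print(ray("wrist",(320,240)));s=state();print(s["time_s"],s["ee_pos"],s["ee_rot"],s["gripper_width"],s["force"])
rows([576,-21,235],189)
E
```

```text
time_s: 2.7
ee_pos: [556.2, 10.9, 234.8]
ee_rot: [180.0, -0.0, -171.0]
force: [0.3, -0.2, -0.6]
gripper_width: 31.9
keeper_foot [(array([347.9, 237.6]), 0.84, array([567.8,  40.3,  80. ]), array([561.4,  37.2, 105. ]), array([552.1,  32.8, 141. ])), (array([425.8, 270.9]), 0.22, array([588.3, 118.7,  80. ]), array([580.3, 109.7, 105. ]), array([568.8,  96.8, 141. ]))]
knob [(array([277.5, 256.8]), 0.75, array([596.4, -20.9,  80. ]), array([587.8, -19.3, 105. ]), array([575.4, -17. , 141. ]))]
barrel [(array([271.8, 240.7]), 0.78, array([582. , -28.1,  80. ]), array([574.5, -26. , 105. ]), array([563.6, -22.9, 141. ]))]
bolt [(array([285.6, 244.5]), 0.73, array([583.7, -15.2,  80. ]), array([576.1, -14. , 105. ]), array([565.1, -12.4, 141. ]))]
(array([ 4.82554151e+02, -2.65420415e-01,  4.10967402e+02]), array([ 0.26730532,  0.04554397, -0.96253958]))
2.95 [556.23218393  11.56959179 235.20388771] [ 1.79990432e+02  1.08527749e-02 -1.70908080e+02] 31.902671945006635 [-0.91813495 -0.00476879  0.87752752]
row [-0.0287 -0.0706  0.0004] [0.0001 0.0001 0.001 ]
```

View pics/w1.png

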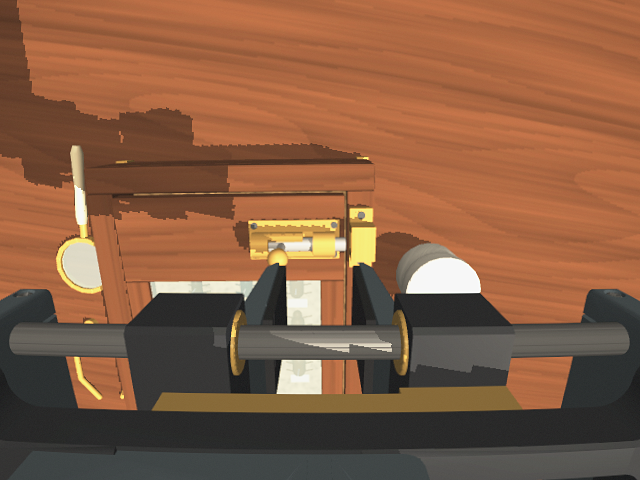

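```bash
python3 -m jog '-0.0286 -0.0676 0 0 0 0;-0.0286 -0.0676 0 0 0 0;-0.0286 -0.0676 0.06 0 0 0;-0.0286 -0.0676 0.12 0 0 0;-0.0286 -0.0676 0.15 0 0 0;-0.0286 -0.0676 0.174 0 0 0;-0.0286 -0.0676 0.174 0 0 0'
python3 - <<'E'
from h import *
w=grab_frame("wrist")[:,:,::-1]
a=grab_frame("side")[:,:,::-1];b=grab_frame("top")[:,:,::-1]
im=[cv2.resize(x,(400,300),interpolation=cv2.INTER_CUBIC) for x in (a[235:325,240:360],b[240:330,300:420],w[150:390,160:480])]
cv2.imwrite("pics/c2.png",np.vstack([np.hstack(im[:2]),np.hstack([im[2],im[2]*0])]))
for c in ("wrist","side"):
  for q in ("knob",):
    r=tip_of(q,c); print(c,[(np.round(x["location"],1),round(x["confidence"],2),onz(c,x["location"],140).round(1)) for x in r[:2]])
s=state();print(s["time_s"],s["ee_pos"],s["gripper_width"],s["force"])
E
```

```text
time_s: 3.53
ee_pos: [573.6, -18.8, 145.4]
ee_rot: [179.9, -0.3, -170.9]
force: [-0.4, -0.1, -1.1]
gripper_width: 31.8
wrist [(array([320.7, 288.8]), 0.76, array([580.9, -17.7, 140. ]))]
side [(array([288. , 269.4]), 0.4, array([578.7,  -8.8, 140. ])), (array([399.7, 386.4]), 0.32, array([ 577.8, -319.5,  140. ]))]
3.7833 [576.52395914 -19.32801596 149.58515113] 31.89029359112633 [ 0.91683108 -0.05870818  0.31044255]
```

View pics/c2.png

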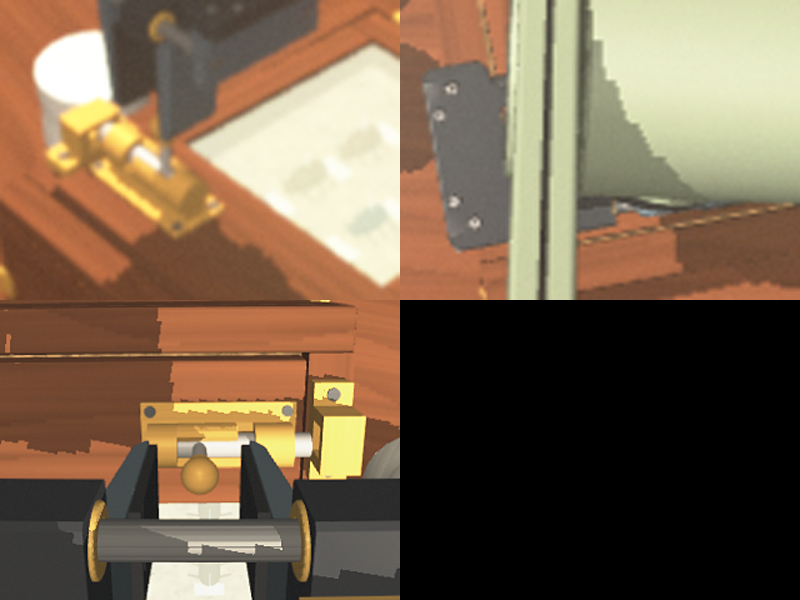

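```bash
python3 -m jog '0 0 0 0 0 0;0 0 0 0 0 0;0 0 0 0 0 0;0 0 0 0 0 0;0 0 0 0 0 0;0 0 0 0 0 0' -1 35
python3 - <<'E'
from h import *
w=grab_frame("wrist")[:,:,::-1]
cv2.imwrite("pics/c3.png",cv2.resize(w[180:340,200:440],(750,500)))
s=state();print(s["time_s"],s["ee_pos"],s["ee_rot"],s["gripper_width"],s["force"],s["torque"])
E
```

```text
time_s: 4.28
ee_pos: [576.5, -19.4, 149.6]
ee_rot: [-180.0, 0.2, -170.9]
force: [0.6, 0.3, -0.1]
gripper_width: 0.2
4.3333 [576.47383882 -19.34567828 149.54058087] [-1.79978521e+02  1.51436346e-01 -1.70892496e+02] 0.43601115433895815 [-0.58230763  0.16412152  0.04986545] [ 0.05779369  0.05986776 -0.00289176]
```

View pics/c3.png

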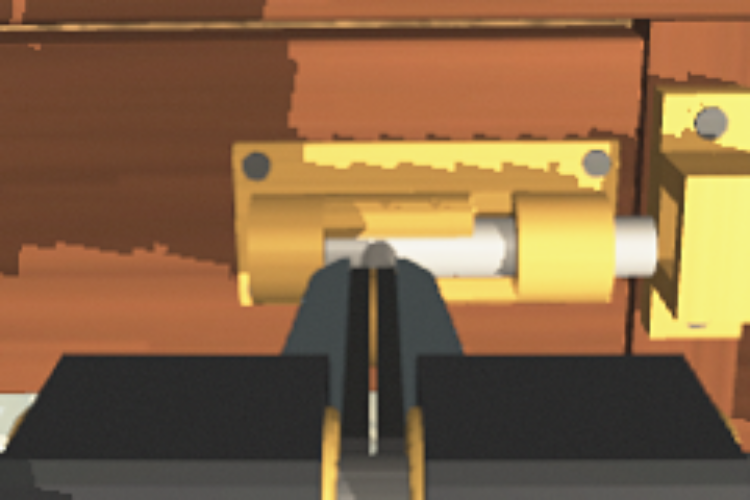

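```bash
python3 - <<'E'
from h import *
a=grab_frame("side")[:,:,::-1]
b=cv2.imread("pics/side0.png")
cv2.imwrite("pics/c4.png",np.hstack([cv2.resize(x[240:310,250:325],(400,373),interpolation=cv2.INTER_CUBIC) for x in (b,a)]))
c=calibration("side")
def pj(p):
    return cv2.projectPoints(np.array([p],float),np.array(c["rvec"]),np.array(c["tvec"]),np.array(c["mtx"]),np.array(c["distortion"]))[0][0,0].round(1)
s=state();t=s["ee_pos"];print("tip",pj(t-[0,0,22]),"tcp",pj(t))
for z in (120,130,140,150):print(z,pj([575,-20,z]))
for q in("knob","barrel","keeper_foot"):print(q,tip_of(q,"wrist")[:1],tip_of(q,"side")[:1])
E
```

```text
tip [290.1 278.1] tcp [289.6 268.8]
120 [289.8 281.6]
130 [289.6 277.5]
140 [289.3 273.3]
150 [289.1 269.1]
knob [{'location': [321.9, 277.6], 'confidence': 0.72}] [{'location': [287.7, 271.8], 'confidence': 0.56}]
barrel [{'location': [309.3, 258.1], 'confidence': 0.82}] [{'location': [293.8, 287.9], 'confidence': 0.92}]
keeper_foot [{'location': [405.7, 245.9], 'confidence': 0.93}] [{'location': [275.0, 282.1], 'confidence': 0.67}]
```

View pics/c4.png

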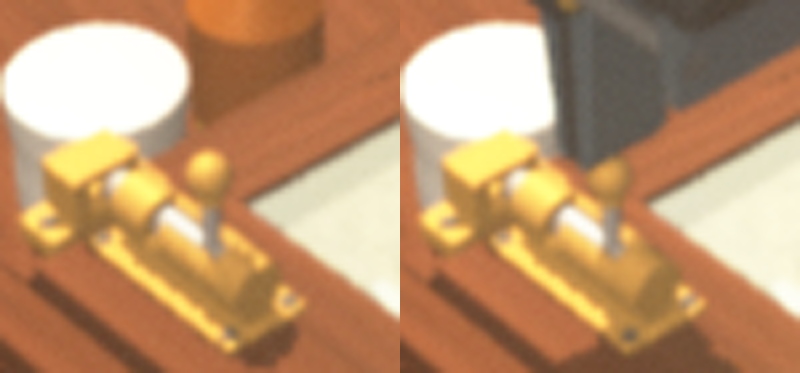

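The side view (left before, right now) shows the shut fingers ending just above the ball, at about (610,165), so the fingers closed over it. I'll open, go about 18 mm lower and grip again.

```bash
python3 -m jog '0 0 0 0 0 0;0 0 0 0 0 0;0 0 0 0 0 0;0 0 0 0 0 0;0 0 0.01 0 0 0;0 0 0.02 0 0 0;0 0 0.03 0 0 0;0 0 0.036 0 0 0;0 0 0.036 0 0 0;0 0 0.036 0 0 0' -0.3 35
python3 -m jog '0 0 0 0 0 0;0 0 0 0 0 0;0 0 0 0 0 0;0 0 0 0 0 0;0 0 0 0 0 0;0 0 0 0 0 0' -1 35
python3 - <<'E'
from h import *
a=grab_frame("side")[:,:,::-1];w=grab_frame("wrist")[:,:,::-1]
cv2.imwrite("pics/c5.png",np.hstack([cv2.resize(a[240:310,250:325],(400,373),interpolation=cv2.INTER_CUBIC),cv2.resize(w[180:340,230:400],(396,373))]))
s=state();print(s["time_s"],s["ee_pos"],s["gripper_width"],s["force"],s["torque"])
E
```

```text
time_s: 5.52
ee_pos: [576.4, -19.3, 131.1]
ee_rot: [-180.0, 0.1, -170.9]
force: [-0.5, -0.6, 0.3]
gripper_width: 31.9
time_s: 6.02
ee_pos: [576.5, -19.1, 131.2]
ee_rot: [180.0, 0.1, -170.9]
force: [-0.1, 2.0, -1.1]
gripper_width: 13.7
6.1167 [576.47914834 -19.08936284 131.21896277] 13.782013644772693 [0.57768358 0.60421699 0.26387341] [0.36609955 0.01905762 0.08118909]
```

View pics/c5.png

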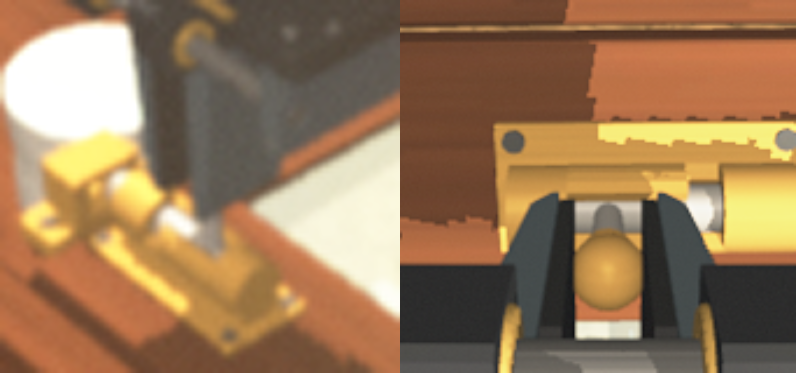

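The ball is now between the pads (width 13.8, side view shows the tips below it). Advance slowly along tool +y.

```bash
python3 -m jog '0 0.001 0 0 0 0;0 0.002 0 0 0 0;0 0.002 0 0 0 0;0 0.002 0 0 0 0;0 0.002 0 0 0 0'; python3 -m jog '0 0.001 0 0 0 0;0 0.002 0 0 0 0;0 0.002 0 0 0 0;0 0.002 0 0 0 0;0 0.002 0 0 0 0'
```

```text
time_s: 6.53
ee_pos: [576.4, -18.4, 131.2]
ee_rot: [-180.0, 0.1, -170.9]
force: [0.9, -1.7, 0.4]
gripper_width: 13.6
time_s: 6.95
ee_pos: [576.2, -17.4, 131.2]
ee_rot: [-180.0, 0.1, -170.9]
force: [-0.4, -2.3, -0.3]
gripper_width: 13.9
```

```bash
python3 -m jog '0 0.001 0 0 0 0;0 0.002 0 0 0 0;0 0.002 0 0 0 0;0 0.002 0 0 0 0;0 0.002 0 0 0 0'
```

```text
time_s: 7.37
ee_pos: [576.0, -16.3, 131.2]
ee_rot: [-180.0, 0.1, -170.9]
force: [-0.3, -0.9, 0.0]
gripper_width: 13.0
```

```bash
cat > ok.py <<'E'
import sys; from workcell import state
import numpy as np
f=np.array(state()["force"]);a=f@np.array([-.156,.988,0])
print("axial",round(a,1)); sys.exit(0 if a>-3.2 else 1)
E
python3 -m jog '0 0.001 0 0 0 0;0 0.002 0 0 0 0;0 0.002 0 0 0 0;0 0.002 0 0 0 0;0 0.002 0 0 0 0' && python3 ok.py && python3 -m jog '0 0.001 0 0 0 0;0 0.002 0 0 0 0;0 0.002 0 0 0 0;0 0.002 0 0 0 0;0 0.002 0 0 0 0' && python3 ok.py && python3 -m jog '0 0.001 0 0 0 0;0 0.002 0 0 0 0;0 0.002 0 0 0 0;0 0.002 0 0 0 0;0 0.002 0 0 0 0' && python3 ok.py
```

```text
time_s: 7.78
ee_pos: [575.8, -15.3, 131.2]
ee_rot: [-180.0, 0.1, -170.9]
force: [0.7, -1.8, -0.1]
gripper_width: 13.8
axial -1.8
time_s: 8.2
ee_pos: [575.7, -14.2, 131.2]
ee_rot: [-180.0, 0.1, -170.9]
force: [0.7, -1.3, 0.1]
gripper_width: 13.5
axial -1.4
time_s: 8.62
ee_pos: [575.5, -13.3, 131.3]
ee_rot: [-180.0, 0.1, -170.9]
force: [-1.3, -1.1, 0.7]
gripper_width: 14.0
axial -0.9
```

```bash
python3 -m jog '0 0.001 0 0 0 0;0 0.002 0 0 0 0;0 0.002 0 0 0 0;0 0.002 0 0 0 0;0 0.002 0 0 0 0' && python3 ok.py && python3 -m jog '0 0.001 0 0 0 0;0 0.002 0 0 0 0;0 0.002 0 0 0 0;0 0.002 0 0 0 0;0 0.002 0 0 0 0' && python3 ok.py && python3 -m jog '0 0.001 0 0 0 0;0 0.002 0 0 0 0;0 0.002 0 0 0 0;0 0.002 0 0 0 0;0 0.002 0 0 0 0' && python3 ok.py
python3 - <<'E'
from h import *
w=grab_frame("wrist")[:,:,::-1]
cv2.imwrite("pics/c6.png",cv2.resize(w[180:340,230:470],(750,500),interpolation=cv2.INTER_CUBIC))
E
```

```text
time_s: 9.03
ee_pos: [575.5, -13.1, 131.3]
ee_rot: [-179.9, 0.1, -170.9]
force: [1.9, -4.8, 1.6]
gripper_width: 13.7
axial -5.0
```

View pics/c6.png

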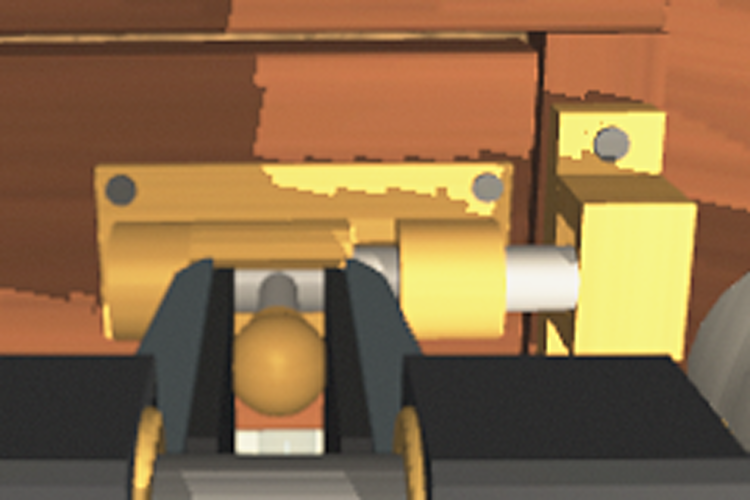

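Contact with the keeper at about 5 N; the picture shows the bolt end at the keeper face (578,275), still too high. I'll press down in 1 mm calls under a light axial push and watch for the bolt slipping forward.

```bash
cat > ok2.py <<'E'
import sys; from workcell import state
import numpy as np
s=state();f=np.array(s["force"]);u=np.array([-.156,.988,0]);a=f@u;p=np.array(s["ee_pos"])@u+102.72
print("ax F %.1f pos %.2f z %.2f Fz %.1f t %.1f"%(a,p,s["ee_pos"][2],f[2],s["time_s"]),np.round(s["torque"],2)); sys.exit(0 if a>-8 and p<0.5 and f[2]<16 else 1)
E
python3 -m jog '0 0.0012 0.0005 0 0 0;0 0.0012 0.001 0 0 0;0 0.0012 0.0015 0 0 0;0 0.0012 0.002 0 0 0;0 0.0012 0.002 0 0 0' >/dev/null&& python3 ok2.py && python3 -m jog '0 0.0012 0.0005 0 0 0;0 0.0012 0.001 0 0 0;0 0.0012 0.0015 0 0 0;0 0.0012 0.002 0 0 0;0 0.0012 0.002 0 0 0' >/dev/null&& python3 ok2.py && python3 -m jog '0 0.0012 0.0005 0 0 0;0 0.0012 0.001 0 0 0;0 0.0012 0.0015 0 0 0;0 0.0012 0.002 0 0 0;0 0.0012 0.002 0 0 0' >/dev/null&& python3 ok2.py
```

```text
ax F -5.5 pos -0.05 z 130.77 Fz 2.8 t 9.5 [-0.97 -0.    0.03]
ax F -5.4 pos -0.05 z 130.32 Fz 2.9 t 9.9 [-1.    0.01  0.04]
ax F -5.3 pos -0.07 z 129.87 Fz 3.0 t 10.3 [-0.95  0.05  0.04]
```

```bash
python3 -m jog '0 0.0012 0.0008 0 0 0;0 0.0012 0.0016 0 0 0;0 0.0012 0.0024 0 0 0;0 0.0012 0.003 0 0 0;0 0.0012 0.003 0 0 0' >/dev/null&& python3 ok2.py && python3 -m jog '0 0.0012 0.0008 0 0 0;0 0.0012 0.0016 0 0 0;0 0.0012 0.0024 0 0 0;0 0.0012 0.003 0 0 0;0 0.0012 0.003 0 0 0' >/dev/null&& python3 ok2.py && python3 -m jog '0 0.0012 0.0008 0 0 0;0 0.0012 0.0016 0 0 0;0 0.0012 0.0024 0 0 0;0 0.0012 0.003 0 0 0;0 0.0012 0.003 0 0 0' >/dev/null&& python3 ok2.py&& python3 -m jog '0 0.0012 0.0008 0 0 0;0 0.0012 0.0016 0 0 0;0 0.0012 0.0024 0 0 0;0 0.0012 0.003 0 0 0;0 0.0012 0.003 0 0 0' >/dev/null&& python3 ok2.py
```

```text
ax F -5.5 pos -0.03 z 129.02 Fz 3.4 t 10.8 [-0.93  0.09 -0.04]
ax F -4.5 pos 0.03 z 128.30 Fz 3.4 t 11.2 [-0.89  0.08 -0.01]
ax F -4.7 pos 0.07 z 127.67 Fz 4.1 t 11.6 [-0.93  0.19  0.04]
ax F -5.3 pos 0.21 z 127.05 Fz 5.2 t 12.0 [-0.89  0.16  0.  ]
```

```bash
python3 -m jog '0 0.0011 0.0008 0 0 0;0 0.0011 0.0016 0 0 0;0 0.0011 0.0024 0 0 0;0 0.0011 0.003 0 0 0;0 0.0011 0.003 0 0 0' >/dev/null&& python3 ok2.py && python3 -m jog '0 0.0011 0.0008 0 0 0;0 0.0011 0.0016 0 0 0;0 0.0011 0.0024 0 0 0;0 0.0011 0.003 0 0 0;0 0.0011 0.003 0 0 0' >/dev/null&& python3 ok2.py && python3 -m jog '0 0.0011 0.0008 0 0 0;0 0.0011 0.0016 0 0 0;0 0.0011 0.0024 0 0 0;0 0.0011 0.003 0 0 0;0 0.0011 0.003 0 0 0' >/dev/null&& python3 ok2.py&& python3 -m jog '0 0.0011 0.0008 0 0 0;0 0.0011 0.0016 0 0 0;0 0.0011 0.0024 0 0 0;0 0.0011 0.003 0 0 0;0 0.0011 0.003 0 0 0' >/dev/null&& python3 ok2.py
```

```text
ax F -1.0 pos 1.31 z 126.01 Fz 4.3 t 12.4 [-0.33  0.28 -0.04]
```

It slipped in: pos jumped to 1.3 mm and the axial force dropped. Slide on gently, keeping the downward hold.

```bash
sed -i 's/p<0.5/p<16.3/' ok2.py; python3 -m jog '0 0.001 0.0016 0 0 0;0 0.002 0.0016 0 0 0;0 0.003 0.0016 0 0 0;0 0.004 0.0016 0 0 0;0 0.005 0.0016 0 0 0;0 0.006 0.0016 0 0 0;0 0.006 0.0016 0 0 0' >/dev/null&& python3 ok2.py && python3 -m jog '0 0.001 0.0016 0 0 0;0 0.002 0.0016 0 0 0;0 0.003 0.0016 0 0 0;0 0.004 0.0016 0 0 0;0 0.005 0.0016 0 0 0;0 0.006 0.0016 0 0 0;0 0.006 0.0016 0 0 0' >/dev/null&& python3 ok2.py
```

```text
ax F -1.3 pos 4.92 z 125.33 Fz 4.9 t 13.0 [-0.18  0.32 -0.  ]
ax F -1.2 pos 8.49 z 124.79 Fz 5.8 t 13.6 [-0.18  0.32 -0.02]
```

```bash
python3 -m jog '0 0.001 0.0005 0 0 0;0 0.002 0.0005 0 0 0;0 0.003 0.0005 0 0 0;0 0.004 0.0005 0 0 0;0 0.005 0.0005 0 0 0;0 0.006 0.0005 0 0 0;0 0.006 0.0005 0 0 0' >/dev/null&& python3 ok2.py && python3 -m jog '0 0.001 0.001 0 0 0;0 0.002 0.001 0 0 0;0 0.003 0.001 0 0 0;0 0.004 0.001 0 0 0;0 0.005 0.001 0 0 0;0 0.006 0.001 0 0 0;0 0.006 0.001 0 0 0' >/dev/null&& python3 ok2.py
```

```text
ax F -0.4 pos 12.09 z 124.80 Fz 4.4 t 14.2 [-0.2   0.33 -0.04]
ax F -0.5 pos 15.68 z 124.62 Fz 5.8 t 14.8 [-0.27  0.37 -0.  ]
```

```bash
sed -i 's/p<16.3/p<25/' ok2.py; python3 -m jog '0 0.0008 0.0008 0 0 0;0 0.0016 0.0008 0 0 0;0 0.0024 0.0008 0 0 0;0 0.003 0.0008 0 0 0;0 0.003 0.0008 0 0 0' >/dev/null&& python3 ok2.py && python3 -m jog '0 0.0008 0.0008 0 0 0;0 0.0016 0.0008 0 0 0;0 0.0024 0.0008 0 0 0;0 0.003 0.0008 0 0 0;0 0.003 0.0008 0 0 0' >/dev/null&& python3 ok2.py;python3 -m jog '0 0.0008 0.0008 0 0 0;0 0.0016 0.0008 0 0 0;0 0.0024 0.0008 0 0 0;0 0.003 0.0008 0 0 0;0 0.003 0.0008 0 0 0' >/dev/null&& python3 ok2.py
python3 - <<'E'
from h import *
w=grab_frame("wrist")[:,:,::-1]
cv2.imwrite("pics/c7.png",cv2.resize(w[180:340,230:470],(750,500),interpolation=cv2.INTER_CUBIC))
print(state()["gripper_width"])
E
```

```text
ax F -1.9 pos 17.74 z 124.53 Fz 6.6 t 15.2 [-0.24  0.33 -0.02]
ax F -5.3 pos 18.32 z 124.60 Fz 5.8 t 15.6 [-1.    0.21 -0.01]
ax F -6.7 pos 18.37 z 124.61 Fz 6.4 t 16.0 [-1.24  0.24  0.01]
13.735210056537875
```

View pics/c7.png

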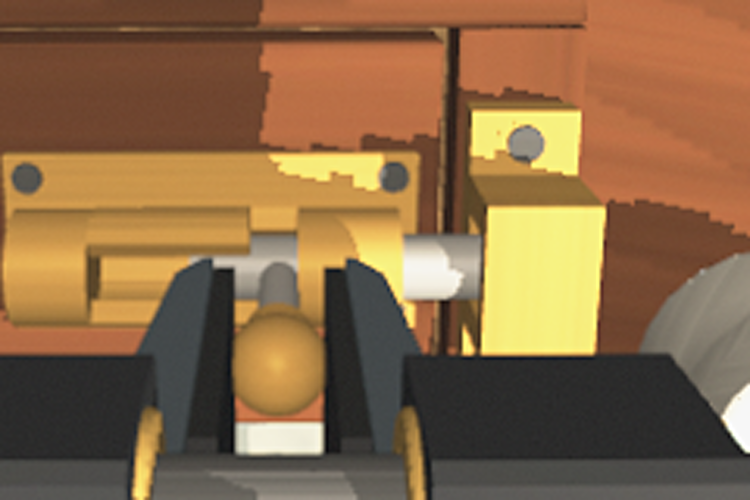

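```bash
python3 - <<'E'
from h import *
s=state();t=np.array(s["ee_pos"]);Rt=R.from_euler("xyz",s["ee_rot"],degrees=True)
for px in ((319.6,295),):
  for dz in (9,0,-5,-10,-15,-19):
    p=onz("wrist",px,t[2]+dz);print("ball",dz,Rt.inv().apply(p-t).round(1))
def pj(p,n):
    c=calibration(n);return cv2.projectPoints(np.array([p],float),np.array(c["rvec"]),np.array(c["tvec"]),np.array(c["mtx"]),np.array(c["distortion"]))[0][0,0].round(1)
# finger tip corners expected in wrist image: seen fronts of tips near crop (215,262),(345,262)-> px
print("seen tips",230+215*.32,180+262*.32,230+345*.32)
for x in (16,0,-16):
  for z in (22,): print(x,pj(t+Rt.apply([x,-7,z]),"wrist"),pj(t+Rt.apply([x,7,z]),"wrist"),"side",pj(t+Rt.apply([x,-20,z]),"side"))
print(tip_of("knob","side")[:1],tip_of("barrel","side")[:1])
g=grab_frame("side")[:,:,::-1];cv2.imwrite("pics/c8.png",cv2.resize(g[235:310,245:345],(800,600),interpolation=cv2.INTER_CUBIC))
E
```

```text
ball 9 [ 0.1  0.2 -9. ]
ball 0 [-3.9  0.3  0. ]
ball -5 [-6.1  0.3  5.1]
ball -10 [-8.4  0.3 10.1]
ball -15 [-10.6   0.3  15.1]
ball -19 [-12.4   0.3  19.1]
seen tips 298.8 263.84000000000003 340.4
16 [306.3 245.2] [331.8 245.2] side [283.4 290.4]
0 [306.6 272.5] [331.5 272.5] side [290.  286.5]
-16 [306.9 298.7] [331.3 298.7] side [296.4 282.7]
[{'location': [287.7, 271.7], 'confidence': 0.62}] [{'location': [293.2, 291.5], 'confidence': 0.68}]
```

View pics/c8.png

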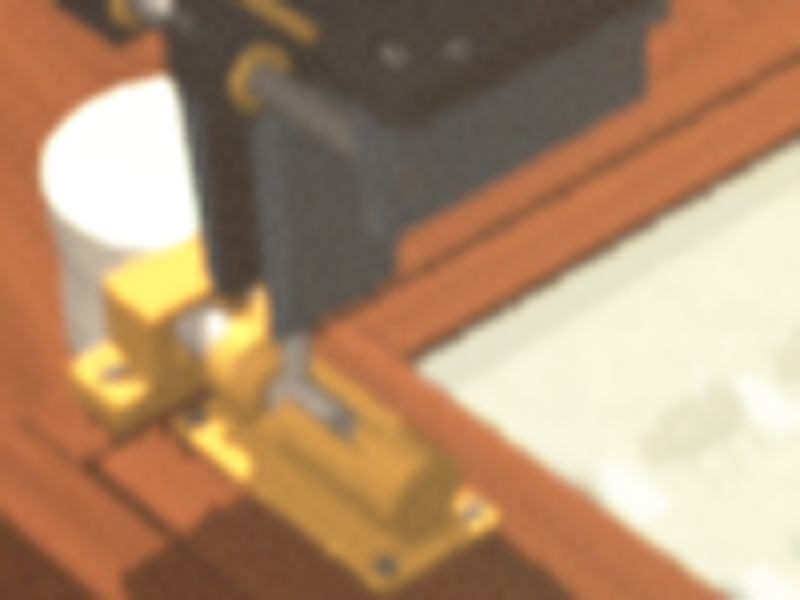

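Bolt is home: it stopped at 18.3 mm past the keeper contact with axial force rising to 6.7 N, and the picture shows the stem at the slot's left end. Next I'll swing the handle to the front, first half of the arc.

```bash
python3 -m jog '0 0.0006 0 0 0 0;0 0.0006 0 0 0 0;0.0036 0.0006 0.0001 0 0 0;0.0072 0.0006 0.0004 0 0 0;0.0108 0.0006 0.0008 0 0 0;0.0143 0.0006 0.0014 0 0 0;0.0178 0.0006 0.0022 0 0 0;0.0213 0.0006 0.0032 0 0 0;0.0247 0.0006 0.0044 0 0 0;0.028 0.0006 0.0057 0 0 0;0.0313 0.0006 0.0072 0 0 0;0.0345 0.0006 0.0088 0 0 0;0.0345 0.0006 0.0088 0 0 0;0.0345 0.0006 0.0088 0 0 0' -1 18; python3 ok2.py
python3 - <<'E'
from h import *
w=grab_frame("wrist")[:,:,::-1]
cv2.imwrite("pics/c9.png",cv2.resize(w[160:340,200:470],(750,500),interpolation=cv2.INTER_CUBIC))
E
```

```text
time_s: 17.37
ee_pos: [557.5, 2.3, 120.6]
ee_rot: [-179.4, 0.6, -170.7]
force: [0.2, -5.4, 6.0]
gripper_width: 14.2
ax F -5.4 pos 18.03 z 120.57 Fz 6.0 t 17.4 [-0.82 -0.08 -0.02]
```

View pics/c9.png

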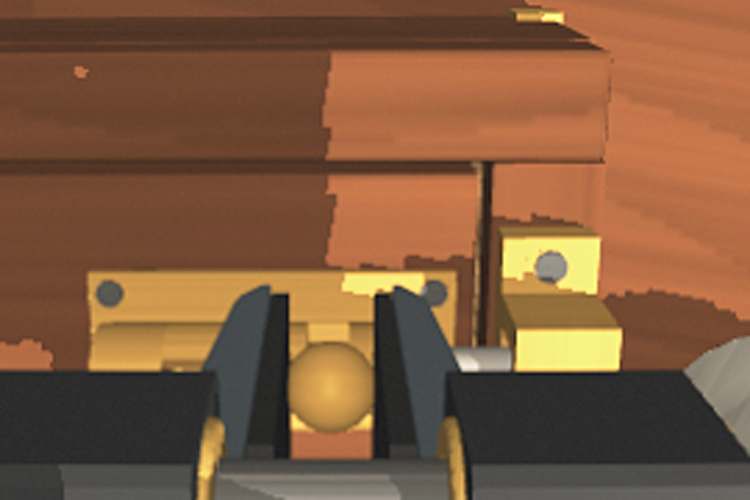

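```bash
python3 -m jog '0.0031 0.0004 0.0018 0 0 0;0.0062 0.0004 0.0038 0 0 0;0.0091 0.0004 0.0059 0 0 0;0.0119 0.0004 0.0081 0 0 0;0.0146 0.0004 0.0105 0 0 0;0.0171 0.0004 0.013 0 0 0;0.0196 0.0004 0.0157 0 0 0;0.0219 0.0004 0.0184 0 0 0;0.0241 0.0004 0.0213 0 0 0;0.0261 0.0004 0.0243 0 0 0;0.0261 0.0004 0.0243 0 0 0' ; python3 ok2.py
```

```text
time_s: 18.33
ee_pos: [543.0, -0.2, 107.7]
ee_rot: [-179.3, 0.4, -170.7]
force: [-2.2, -5.2, 5.6]
gripper_width: 14.6
ax F -4.8 pos 17.85 z 107.71 Fz 5.6 t 18.3 [-0.82  0.43  0.02]
```

```bash
python3 -m jog '0.0019 0.0003 0.0031 0 0 0;0.0036 0.0003 0.0062 0 0 0;0.0051 0.0003 0.0095 0 0 0;0.0065 0.0003 0.0128 0 0 0;0.0077 0.0003 0.0162 0 0 0;0.0088 0.0003 0.0196 0 0 0;0.0097 0.0003 0.0231 0 0 0;0.0104 0.0003 0.0267 0 0 0;0.0104 0.0003 0.0272 0 0 0;0.0104 0.0003 0.0272 0 0 0' ; python3 ok2.py
python3 - <<'E'
from h import *
w=grab_frame("wrist")[:,:,::-1]
cv2.imwrite("pics/c10.png",cv2.resize(w[160:340,200:470],(750,500),interpolation=cv2.INTER_CUBIC))
E
```

```text
time_s: 19.17
ee_pos: [537.2, -1.1, 93.5]
ee_rot: [-179.3, 0.3, -170.7]
force: [-0.8, -4.3, 1.7]
gripper_width: 14.3
ax F -4.2 pos 17.81 z 93.47 Fz 1.7 t 19.2 [-0.83  0.14  0.01]
```

```bash
python3 -m jog '0 0 0.001 0 0 0;0 0 0.002 0 0 0;0 0 0.003 0 0 0;0 0 0.003 0 0 0' ; python3 ok2.py
```

```text
time_s: 19.55
ee_pos: [537.0, -1.2, 91.9]
ee_rot: [-179.3, 0.3, -170.7]
force: [-1.2, -4.7, 3.2]
gripper_width: 14.5
ax F -4.5 pos 17.76 z 91.89 Fz 3.2 t 19.6 [-0.81  0.21  0.01]
```

```bash
python3 -m jog '0 0 0.001 0 0 0;0 0 0.002 0 0 0;0 0 0.003 0 0 0;0 0 0.003 0 0 0' >/dev/null; python3 ok2.py
python3 - <<'E'
from h import *
w=grab_frame("wrist")[:,:,::-1];a=grab_frame("side")[:,:,::-1]
cv2.imwrite("pics/c11.png",np.hstack([cv2.resize(a[235:310,245:320],(400,400),interpolation=cv2.INTER_CUBIC),cv2.resize(w[160:340,230:410],(400,400),interpolation=cv2.INTER_CUBIC)]))
E
```

```text
ax F -5.3 pos 17.78 z 90.48 Fz 5.4 t 19.9 [-0.84  0.25  0.03]
```

View pics/c11.png

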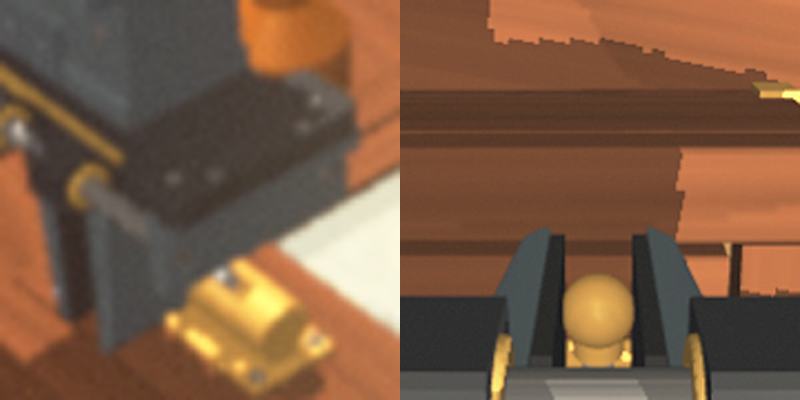

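```bash
python3 -m jog '0 0 -0.002 0 0 0;0 0 -0.002 0 0 0;0 0 -0.002 0 0 0;0 0 -0.002 0 0 0;0 0 -0.002 0 0 0' -0.35; python3 -m jog '0 0 -0.01 0 0 0;0 0 -0.03 0 0 0;0 0 -0.06 0 0 0;0 0 -0.12 0 0 0;0.05 0 -0.2 0 0 0;0.12 0 -0.24 0 0 0;0.2 0 -0.24 0 0 0;0.25 0 -0.24 0 0 0;0.25 0 -0.24 0 0 0;0.25 0 -0.24 0 0 0'
python3 - <<'E'
from h import *
a=grab_frame("side")[:,:,::-1];b=grab_frame("top")[:,:,::-1]
cv2.imwrite("pics/c12.png",np.hstack([cv2.resize(a[235:310,245:320],(400,400),interpolation=cv2.INTER_CUBIC),cv2.resize(b[250:325,310:385],(400,400),interpolation=cv2.INTER_CUBIC)]))
for q in("knob","barrel","tin","bottle"):print(q,tip_of(q,"side")[:1],tip_of(q,"top")[:1])
def pj(p,n):
    c=calibration(n);return cv2.projectPoints(np.array([p],float),np.array(c["rvec"]),np.array(c["tvec"]),np.array(c["mtx"]),np.array(c["distortion"]))[0][0,0].round(1)
# expected knob in case frame for several turns (axis foot at stem: keeper_foot -36mm along y)
kf=np.array([565.1,39.9,78.5]);ux=np.array([.988,.156,0]);uy=np.array([-.156,.988,0])
ax=kf-36*uy+[0,0,18.5]
for ph in (1.0,1.2,1.3,1.4,1.5):
    p=ax-36*np.sin(ph)*ux+[0,0,36*np.cos(ph)];print(ph,pj(p,"side"),pj(p,"top"))
print(state()["force"],state()["ee_pos"])
E
```

```text
time_s: 20.4
ee_pos: [536.7, -0.7, 91.2]
ee_rot: [-179.4, 0.2, -170.7]
force: [-0.5, 0.8, 0.4]
gripper_width: 29.6
time_s: 21.23
ee_pos: [412.1, -19.8, 212.1]
ee_rot: [-179.4, 0.4, -170.7]
force: [1.3, 0.3, 0.8]
gripper_width: 29.5
knob [{'location': [266.5, 289.2], 'confidence': 0.5}] [{'location': [329.5, 292.4], 'confidence': 0.7}]
barrel [{'location': [292.7, 293.3], 'confidence': 0.66}] [{'location': [368.5, 284.5], 'confidence': 0.58}]
tin [{'location': [270.2, 277.0], 'confidence': 0.69}] [{'location': [271.8, 272.0], 'confidence': 0.92}]
bottle [{'location': [298.8, 259.8], 'confidence': 0.88}] [{'location': [267.6, 227.3], 'confidence': 0.63}]
1.0 [268.7 284. ] [355.2 305.2]
1.2 [267.5 287.4] [355.3 307.2]
1.3 [267.2 289.1] [355.4 307.9]
1.4 [267.  290.7] [355.3 308.4]
1.5 [266.9 292.2] [355.3 308.7]
[-1.46144137  0.39966224 -0.89695023] [412.88589488 -19.71022585 210.3614819 ]
```

The viewer's limit is reached, so I'll check numerically: triangulate the knob from the wrist and side cameras.

```bash
python3 - <<'E'
from h import *
kf=np.array([565.1,39.9,78.5]);ux=np.array([.988,.156,0]);uy=np.array([-.156,.988,0])
P={}
for n in ("wrist","side","top"):
    grab_frame(n)
    for q in ("knob","barrel","keeper_foot"):
        r=tip_of(q,n)
        for x in r[:3]:
            print(n,q,np.round(x["location"],1),round(x["confidence"],2)); 
        if r:P[n,q]=ray(n,r[0]["location"])
for q in ("knob","barrel","keeper_foot"):
  for pr in (("wrist","side"),("wrist","top")):
    if all((n,q) in P for n in pr):
        X=tri([P[n,q] for n in pr]);print(pr,q,X.round(1),"rel keeper x,y,z",((X-kf)@ux).round(1),((X-kf)@uy).round(1),(X-kf)[2].round(1))
# ball circle in the top picture: yellowish blob near expected (355,308)
b=cv2.imread("pics/c12.png")[:,400:];h=cv2.cvtColor(b,cv2.COLOR_BGR2HSV)
m=cv2.inRange(h,(17,110,90),(35,255,255));k,_,st,ce=cv2.connectedComponentsWithStats(m)
for i in range(1,k):
    if st[i,4]>200:print("top blob",(st[i,:4]*75/400).round(1)+[310,250,0,0],st[i,4],(ce[i]*75/400+[310,250]).round(1))
E
```

```text
wrist knob [319.5 373.3] 0.84
wrist barrel [282.7 397.1] 0.87
wrist keeper_foot [354.  387.4] 0.72
side knob [265.  287.7] 0.71
side barrel [293.7 292.9] 0.61
side barrel [272.4 280.3] 0.45
side keeper_foot [270.2 282.1] 0.87
top knob [355.8 306.7] 0.74
top barrel [368.8 284.7] 0.73
top barrel [476.6 200.2] 0.36
top keeper_foot [331.3 289.1] 0.9
('wrist', 'side') knob [532.4  -0.8 111.8] rel keeper x,y,z -38.6 -35.1 33.3
('wrist', 'top') knob [538.2  -1.  104.1] rel keeper x,y,z -32.9 -36.2 25.6
('wrist', 'side') barrel [576.7 -28.2  95.9] rel keeper x,y,z 0.9 -69.1 17.4
('wrist', 'top') barrel [576.5 -27.1  94. ] rel keeper x,y,z 0.8 -68.0 15.5
('wrist', 'side') keeper_foot [561.9  37.   84.5] rel keeper x,y,z -3.6 -2.4 6.0
('wrist', 'top') keeper_foot [570.6  39.4  72.9] rel keeper x,y,z 5.4 -1.3 -5.6
top blob [335.5 274.   48.6  28.3] 18622 [360.8 286.9]
top blob [317.9 277.9  17.1  32.6] 9650 [326.1 293.9]
top blob [355.9 295.    4.1   4.1] 224 [357.6 297.4]
top blob [351.8 302.5   8.2  11.2] 1796 [355.6 308.4]
```

Top-view blob of the ball (355.6,308.4) matches turn about 1.4. One gentle tactile check: shut fingers press on the knob from above.

```bash
cat > ok3.py <<'E'
import sys; from workcell import state
s=state();print([round(float(v),1) for v in s["ee_pos"]],"Fz %.1f t %.1f"%(s["force"][2],s["time_s"]));sys.exit(0 if s["force"][2]<3 else 1)
E
python3 -m jog '-0.12 0 0.05 0 0 0;-0.25 0 0.1 0 0 0;-0.25 0 0.15 0 0 0;-0.25 0 0.17 0 0 0;-0.25 0 0.17 0 0 0;-0.25 0 0.17 0 0 0;-0.25 0 0.17 0 0 0' -1 10; python3 ok3.py && python3 -m jog '0 0 0.003 0 0 0;0 0 0.006 0 0 0;0 0 0.006 0 0 0' >/dev/null && python3 ok3.py && python3 -m jog '0 0 0.003 0 0 0;0 0 0.006 0 0 0;0 0 0.006 0 0 0' >/dev/null && python3 ok3.py && python3 -m jog '0 0 0.003 0 0 0;0 0 0.006 0 0 0;0 0 0.006 0 0 0' >/dev/null && python3 ok3.py && python3 -m jog '0 0 0.003 0 0 0;0 0 0.006 0 0 0;0 0 0.006 0 0 0' >/dev/null && python3 ok3.py&& python3 -m jog '0 0 0.003 0 0 0;0 0 0.006 0 0 0;0 0 0.006 0 0 0' >/dev/null && python3 ok3.py
```

```text
time_s: 22.92
ee_pos: [536.0, -0.5, 127.0]
ee_rot: [-179.4, 0.2, -170.7]
force: [-0.1, 0.7, 0.2]
gripper_width: 0.8
[536.0, -0.5, 127.0] Fz 0.2 t 22.9
[535.7, -0.7, 125.2] Fz -0.8 t 23.2
[535.4, -0.8, 122.3] Fz -0.4 t 23.4
[535.2, -0.8, 118.9] Fz -0.0 t 23.7
[535.0, -0.8, 115.5] Fz -0.1 t 23.9
[534.7, -0.9, 112.1] Fz -0.5 t 24.2
```

```bash
python3 -m jog '0 0 0.002 0 0 0;0 0 0.004 0 0 0;0 0 0.004 0 0 0' >/dev/null && python3 ok3.py && python3 -m jog '0 0 0.002 0 0 0;0 0 0.004 0 0 0;0 0 0.004 0 0 0' >/dev/null && python3 ok3.py && python3 -m jog '0 0 0.002 0 0 0;0 0 0.004 0 0 0;0 0 0.004 0 0 0' >/dev/null && python3 ok3.py && python3 -m jog '0 0 0.002 0 0 0;0 0 0.004 0 0 0;0 0 0.004 0 0 0' >/dev/null && python3 ok3.py
```

```text
[534.7, -0.9, 109.8] Fz 0.3 t 24.4
[534.8, -1.0, 108.0] Fz 1.7 t 24.7
[534.6, -1.0, 106.3] Fz 5.4 t 24.9
```

```bash
python3 -m jog '0 0 0.003 0 0 0;0 0 0.003 0 0 0;0 0 0.003 0 0 0;0 0 0.003 0 0 0' >/dev/null; python3 ok3.py;  python3 -m jog '0 0 0.003 0 0 0;0 0 0.003 0 0 0;0 0 0.003 0 0 0;0 0 0.003 0 0 0' >/dev/null; python3 ok3.py
```

```text
[534.6, -1.1, 105.6] Fz 8.2 t 25.2
[534.6, -1.1, 105.4] Fz 11.7 t 25.6
```

Firm stop: the force grows to 11.7 N with no further travel. Retreat and hand in.

```bash
python3 -m jog '0 0 -0.01 0 0 0;0 0 -0.03 0 0 0;0 0 -0.08 0 0 0;0 0 -0.14 0 0 0;0.05 0 -0.2 0 0 0;0.12 0 -0.2 0 0 0;0.2 0 -0.2 0 0 0;0.25 0 -0.2 0 0 0;0.25 0 -0.2 0 0 0;0.25 0 -0.2 0 0 0;0.25 0 -0.2 0 0 0;0.25 0 -0.2 0 0 0'
python3 - <<'E'
from h import *
b=grab_frame("top")[:,:,::-1][250:325,310:385];b=cv2.resize(b,(400,400),interpolation=cv2.INTER_CUBIC)
m=cv2.inRange(cv2.cvtColor(b,cv2.COLOR_BGR2HSV),(17,110,90),(35,255,255));k,_,st,ce=cv2.connectedComponentsWithStats(m)
for i in range(1,k):
    if st[i,4]>200:print(st[i,4],(ce[i]*75/400+[310,250]).round(1))
for q in("tin","bottle"):print(q,tip_of(q,"top")[:1])
print(state()["force"]);job_done()
E
```

```text
time_s: 26.58
ee_pos: [411.9, -20.2, 205.0]
ee_rot: [-179.3, 0.3, -170.7]
force: [0.2, -0.5, 0.6]
gripper_width: 0.4
16984 [359.7 286.1]
9618 [326.1 293.9]
1663 [371.4 295.1]
1813 [355.6 308.5]
tin [{'location': [273.3, 270.8], 'confidence': 0.88}]
bottle [{'location': [268.5, 226.1], 'confidence': 0.96}]
[ 0.78356257 -0.0496364   0.15563057]
the job is handed in; nothing more can be done
```

The hatch should now be bolted: the bolt is fully home, the handle is turned down into its front notch, and the job was handed in at about 26.6 s with the gripper clear.

- **Grip:** The first try closed just above the knob. I opened, went about 18 mm lower and gripped it.
- **Keeper:** I touched the keeper's face at about 5 N and pressed the hatch down about 5 mm under a light axial push. The bolt then slipped in, and it stopped home 18.3 mm further on, with at most about 6.7 N axial force.
- **Handle:** I swung it to the front, let go, then pressed the knob gently from above with shut fingers. It gave about 2 to 3 mm after contact, then stopped firmly at 11.7 N.

**Last checks:**
- In the top view the ball sits at (355.6, 308.5). About (355.3, 308.4) is expected at turn 1.4.
- The tin and bottle were detected within 2 pixels of where they started. I did not check the lens and calipers again, but the arm never went near them.
- **Disagreements:** Triangulating the knob from the networks' points put it a few mm (about 2 to 10) above the height expected at turn 1.4. The fingertips also seemed to sit about 20 mm or more higher than the stated tool geometry. I relied on the force readings and the top view instead.
- The picture limit was reached, so the final state was checked by numbers, not by eye.

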